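Pour the stone beads into the jar with the bead chute

ROBOT

A 6-joint arm with a two-finger parallel gripper is mounted at the origin on the work surface. World frame = base frame: x ahead of the robot, y to its left, z up, the work surface at z = 0. Lengths are in m, angles in rad, forces in N, time in s.
With the tool pointing down it reaches from about 0.425 to 0.95 m from the base axis. Payload 3.5 kg.
Tool frame: the origin (TCP) lies on the centre line of the jaws, within the pads' length; the fingertips stand 14 mm ahead of it and the grasp point (between the pads) lies 5 mm behind it (ctrl.finger_overhang is the distance from the TCP to the fingertips, in m); z points along the fingers, y is the line along which they close (so a half turn about z gives the same grasp; the last joint's range is limited). The gripper opens to 85 mm and grips with 20 to 120 N. Pads are 22 mm wide; open, the fingers measure 114 mm over their backs; the gripper's body (76 mm by 85 mm) begins 54 mm behind the grasp point. The pads swing forward as they close: fully open they stand 13 mm farther back than shut.
Start: joints at [-1.403, 0.286, 1.577, -0, 1.279, -0.15], TCP at [0.211, -0.641, 0.245] pointing down, gripper open.
Joint ranges: [-2.77, 2.77], [-0.9, 2.22], [0.21, 2.48], [-1.53, 4.67], [0.24, 2.81], [-2.84, 2.84]. Speed limits (rad/s): [2.79, 2.79, 3.14, 3.14, 3.14, 3.14].

INTERFACE

Orientations are given as a unit quaternion [x, y, z, w].
In Python, from plant import ctrl gives the robot as it stands.
- The arm moves only by the tool send_rows, never from a script. Its argument "moves" is text: rows parted by semicolons, each of 7 numbers parted by spaces: the turn, a rotation vector about the tool's x, y, z in units of 360 degrees (1.0 is 360 degrees), then the shift along the tool's x, y, z in units of 20 cm (1.0 is 20 cm), then the gripper's target within -1 to 1 (fully open at 1, half-way at 0, shut at -1). A call has 1 to 12 rows; each row is the pose to reach, as a shift and turn from the pose commanded when the call began, along the tool's axes at that moment, turning the shorter way round; what a row does not reach only later rows make up. A row lasts 1/8 s, in which the tool goes at most 62.5 mm and 10.7 degrees, less where a joint would pass 70% of its speed; a pose out of reach is approached as far as the arm can. A call with a number of a shift or a turn outside -1 to 1 is refused whole. A call with a gripper value outside its range is refused whole. The fingers move at their own pace and stop on an object; "newtons" is the grip in N (left out, the last holds). Time passes only in rows, so rows that repeat a pose let the fingers close. It gives the time, the measured TCP pose, the force, the opening and the grip force at its end, in the units of the state.
- ctrl.get_state(): the state, without advancing time (a new reading comes with each control period).
- ctrl.read_camera(name): name is "scene" or "top" or "wrist"; returns a dict with "image" (420x560x3 uint8, red, green, blue), "fovy" (degrees; the focal length in pixels is half the picture's height over the tangent of half this angle, whatever the lens; pixels are square), "cx", "cy" (the principal point, pixels), "extrinsics" (4x4, takes a point from camera to world coordinates). Camera axes: x right, y up, looking along -z (the intrinsics and any distortion apply to the point x, -y, -z); pixel columns grow to the right and rows downward; lengths in m; the calibration is good to about 2 mm. A picture is of the moment at which its call begins. There is no depth.
- ctrl.sign_off(): hands the job in; it is judged then, once.
The state is a dict: "time": time; "qpos": joint angles; "dq": joint speeds; "joint_efforts": joint torques, N m; "eef_pos": TCP position; "tcp_rot": TCP orientation; "contact_force": force on the tool from outside, world axes, zero at the start; "wrist_torque": the same for the moment, N m; "opening": opening from 0.0 (shut) to 1.0 (fully open); "finger_force": force on a finger pad.
Only numpy, scipy, OpenCV 4.12 (cv2) and the standard library are available. Lean on these libraries where they do the work, as an engineer would, in place of code of your own. Each camera call takes 0.05 s, during which the arm holds its last target. There are 200 camera calls.

TASK

Lift the wooden chute from its felt mat with all five stone beads in it, hold its outlet over the mouth of the narrow-necked jar and tip it so that all the beads run through into the jar. Then stand the empty chute upright on its mat again, lying along the mat, and let go. Leave the jar standing where it is and do not disturb the bowl, the gift box or the bracelet stand.

Things in the scene. Friction and masses are not known exactly. Their poses are not given: they have to be found in the camera images.
- chute: Loose wooden trough, open on top, 200 mm long (x, towards its outlet end), 38 wide (y), 50 high (z up), 0.1 to 0.17 kg, standing on the mat. Origin: centre of its underside. Sides and end walls flat, 5 mm thick; it can be held by its sides anywhere. Loaded it balances about 15 mm behind its middle (x = -15). Beads start rolling when the outlet end is tipped down 7 degrees; 25 to 35 empties it.
- lip (a point): Front edge of the floor inside the chute, at x = 62, z = 27 mm in the chute's frame. The channel is 28 mm wide; its floor rises 7 degrees from the back wall to this lip, so beads roll to the back while the chute is level. From the lip to the outlet end wall (x = 95) there is no floor: beads that pass the lip drop out through the bottom.
- channel_back (a point): Lowest point of the chute's inner floor, at the back wall: x = -95, z = 8 mm in the chute's frame. The beads start in a row from here.
- outlet (a point): Centre of the chute's bottom outlet, an opening 33 mm long (x) by 28 mm wide (y) in the underside, 78.5 mm from the chute's origin along +x. Axes as the chute's.
- bead0: One of five alike polished stone beads, balls 20 mm in diameter, about 11 g, pale, lying loose in the chute. Origin at its centre. It rolls freely; its own axes mean nothing.
- bead1: One of five alike polished stone beads, balls 20 mm in diameter, about 11 g, pale, lying loose in the chute. Origin at its centre. It rolls freely; its own axes mean nothing.
- bead2: One of five alike polished stone beads, balls 20 mm in diameter, about 11 g, pale, lying loose in the chute. Origin at its centre. It rolls freely; its own axes mean nothing.
- bead3: One of five alike polished stone beads, balls 20 mm in diameter, about 11 g, pale, lying loose in the chute. Origin at its centre. It rolls freely; its own axes mean nothing.
- bead4: One of five alike polished stone beads, balls 20 mm in diameter, about 11 g, pale, lying loose in the chute. Origin at its centre. It rolls freely; its own axes mean nothing.
- jar: Loose white ceramic jar with a narrow neck, 95 mm high, 82 mm across the belly, 56 mm across the neck, about 0.45 kg, standing on the counter. Origin: centre of its underside, z up. Inner floor 6 mm up, empty at the start.
- jar_mouth (a point): Centre of the jar's round mouth, at the level of its rim, 95 mm above the jar's underside. The opening is 46 mm across inside.
- mat: Grey felt mat fixed to the counter, 280 mm long (x) by 110 mm wide (y), 4 mm thick, on which the chute stands at the start, x of the chute along x of the mat. Origin: centre of its underside. Its place and the jar's may be swapped between left and right.
- bowl: Bystander: blue ceramic bowl, 110 mm across, 45 mm high. Origin: centre of its underside.
- giftbox: Bystander: red gift box, 70 x 70 x 60 mm high. Origin: centre of its underside.
- stand: Bystander: wooden T-shaped bracelet stand, 70 mm foot, 145 mm high, its bar 130 mm long along x with bracelets on it. Origin: centre of its underside.

How it is judged:
On the way, in this order (a step that is already met when the one before it is completed fails the run):
1. the chute is carried to the jar with all five beads still in its channel, its outlet above the mouth (within 50 mm sideways, at most 120 mm up) (horizontal distance between outlet and jar_mouth below 0.05 m and z of outlet in the frame of jar_mouth between -0.005 and 0.12 m and x of bead0 in the frame of chute between -0.1 and 0.06 m and y of bead0 in the frame of chute between -0.02 and 0.02 m and z of bead0 in the frame of chute between 0.01 and 0.06 m and x of bead1 in the frame of chute between -0.1 and 0.06 m and y of bead1 in the frame of chute between -0.02 and 0.02 m and z of bead1 in the frame of chute between 0.01 and 0.06 m and x of bead2 in the frame of chute between -0.1 and 0.06 m and y of bead2 in the frame of chute between -0.02 and 0.02 m and z of bead2 in the frame of chute between 0.01 and 0.06 m and x of bead3 in the frame of chute between -0.1 and 0.06 m and y of bead3 in the frame of chute between -0.02 and 0.02 m and z of bead3 in the frame of chute between 0.01 and 0.06 m and x of bead4 in the frame of chute between -0.1 and 0.06 m and y of bead4 in the frame of chute between -0.02 and 0.02 m and z of bead4 in the frame of chute between 0.01 and 0.06 m).
2. all five beads are in the jar while the chute's outlet is still over it (within 60 mm sideways) (horizontal distance between each of bead0, bead1, bead2, bead3, bead4 and jar below 0.04 m and z of bead0 in the frame of jar between 0 and 0.075 m and z of bead1 in the frame of jar between 0 and 0.075 m and z of bead2 in the frame of jar between 0 and 0.075 m and z of bead3 in the frame of jar between 0 and 0.075 m and z of bead4 in the frame of jar between 0 and 0.075 m and horizontal distance between outlet and jar_mouth below 0.06 m), for 0.1 s.
At the end, for the whole second after the job is handed in: All five beads are inside the jar, below its neck; the jar stands upright within 30 mm of where it was; the chute stands upright (within 0.1 rad) and still on the felt mat, its middle within 50 mm along and 45 mm across of the mat's middle and its outlet within 50 mm of the mat's long centre line (horizontal distance between each of bead0, bead1, bead2, bead3, bead4 and jar below 0.04 m and z of bead0 in the frame of jar between 0 and 0.075 m and z of bead1 in the frame of jar between 0 and 0.075 m and z of bead2 in the frame of jar between 0 and 0.075 m and z of bead3 in the frame of jar between 0 and 0.075 m and z of bead4 in the frame of jar between 0 and 0.075 m and angle between each of jar, chute's own z axis and vertical below 0.1 rad and distance of jar from where it was at the start of the episode below 0.03 m and x of chute in the frame of mat between -0.05 and 0.05 m and y of chute in the frame of mat between -0.045 and 0.045 m and y of outlet in the frame of mat between -0.05 and 0.05 m and z of chute in the frame of mat below 0.008 m and linear speed of chute below 0.02 m/s); the robot touches nothing.
It fails at once if the jar is tipped by more than 0.35 rad or moved by more than 50 mm (angle between jar's own z axis and vertical above 0.35 rad or distance of jar from where it was at the start of the episode above 0.05 m).
It fails at once if the bowl, the gift box or the bracelet stand is moved by more than 30 mm (distance of any of bowl, giftbox, stand from where it was at the start of the episode above 0.03 m).
It also fails if it takes over 67 s, if anything falls off the work surface, if the arm or the gripper's body presses on something with over 40 N, if the wrist force passes 120 N, or if a joint passes its speed limit or range.

## Working session

There is one attempt and no reset: what is moved stays moved. The work goes in short steps, Python scripts to look and compute and a tool call to move; the robot and the scene stay as the last step left them, time stands still between calls to the robot, and variables do not carry over. Pictures are saved under pics/ and viewed, at most 10 in all, crops included, and the job is handed in when it is done.

Besides the shell and the picture viewer there is one more tool, called in YAML: its name, and indented under it one key for each argument. send_rows: Moves the arm, as the interface text tells. Its arguments: {"type":"object","properties":{"moves":{"type":"string"},"newtons":{"type":"number"}},"required":["moves"]}

```bash
ls; mkdir -p pics; python3 - <<'E'
from plant import ctrl
import cv2,numpy as np
np.set_printoptions(precision=4,suppress=True)
s=ctrl.get_state();print(s['time'],s['eef_pos'],s['tcp_rot'],s['opening'])
for n in("scene","top"):
    c=ctrl.read_camera(n);cv2.imwrite(f"pics/{n}0.png",c["image"][:,:,::-1])
    print(n,{k:v for k,v in c.items() if k!="image"})
E
```

```text
pics
0.0 [ 0.2108 -0.6406  0.2439] [ 0.9874  0.1582 -0.     -0.0012] 1.0031297460745265
scene {'fovy': 43.75216819466941, 'cx': 278.6251009986501, 'cy': 208.48388876368347, 'extrinsics': array([[-0.1317, -0.8492,  0.5113,  1.3522],
       [ 0.9912, -0.1182,  0.059 ,  0.0915],
       [ 0.0104,  0.5146,  0.8574,  1.3801],
       [ 0.    ,  0.    ,  0.    ,  1.    ]])}
top {'fovy': 57.97656018674546, 'cx': 277.22400696048214, 'cy': 218.3644892429656, 'extrinsics': array([[ 0.0172,  0.9937, -0.1107,  0.4631],
       [-0.9997,  0.0154, -0.0172, -0.0081],
       [-0.0154,  0.111 ,  0.9937,  1.2896],
       [ 0.    ,  0.    ,  0.    ,  1.    ]])}
```

View pics/scene0.png

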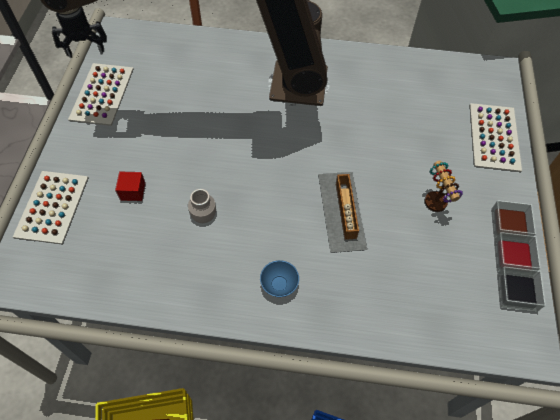

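View pics/top0.png

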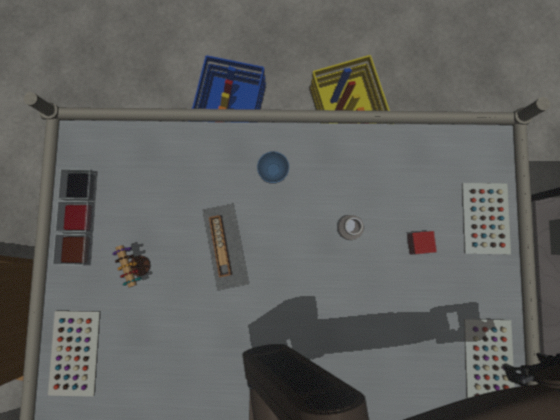

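The scene view shows the mat and chute at about (345,210), the jar mouth at (200,197), the box at (130,186), the bowl at (280,282) and the stand at (440,185). The top view shows the chute at (221,245) and the jar at (350,227).

```bash
cat > h.py <<'E'
import cv2,numpy as np
np.set_printoptions(precision=4,suppress=True)
def ray(c,u,v):
    f=c["image"].shape[0]/2/np.tan(np.radians(c["fovy"])/2)
    E=np.array(c["extrinsics"]);d=E[:3,:3]@np.array([(u-c["cx"])/f,-(v-c["cy"])/f,-1]);return E[:3,3],d
def plane(c,u,v,z):
    o,d=ray(c,u,v);return o+d*(z-o[2])/d[2]
def proj(c,p):
    f=c["image"].shape[0]/2/np.tan(np.radians(c["fovy"])/2)
    E=np.array(c["extrinsics"]);q=E[:3,:3].T@(np.asarray(p)-E[:3,3]);return c["cx"]+f*q[0]/-q[2],c["cy"]-f*q[1]/-q[2]
E
python3 - <<'E'
from plant import ctrl
from h import *
out=[]
for n,r in(("scene",(150,260,310,380)),("top",(195,300,190,260))):
    c=ctrl.read_camera(n);im=c["image"][:,:,::-1].copy();hsv=cv2.cvtColor(im,cv2.COLOR_BGR2HSV)
    # wood
    a,b,l,q=r;m=np.zeros(hsv.shape[:2],np.uint8)
    m[a:b,l:q]=cv2.inRange(hsv[a:b,l:q],(3,90,30),(25,255,255))
    m=cv2.morphologyEx(m,cv2.MORPH_CLOSE,np.ones((9,9)))
    k=max(cv2.findContours(m,0,2)[0],key=cv2.contourArea);box=cv2.boxPoints(cv2.minAreaRect(k))
    print(n,"chute",box.tolist(),[plane(c,*p,.054)[:2] for p in box])
    # mat : dark grey vs counter
    g=np.zeros(hsv.shape[:2],np.uint8);g[a:b,l:q]=(hsv[a:b,l:q,2]<135)*255
    g=cv2.morphologyEx(g|m,cv2.MORPH_OPEN,np.ones((5,5)))
    k=max(cv2.findContours(g,0,2)[0],key=cv2.contourArea);box=cv2.boxPoints(cv2.minAreaRect(k))
    print("mat",[plane(c,*p,.004)[:2] for p in box], hsv[a+3,l+3],cv2.contourArea(k))
    out.append(cv2.resize(im[a:b,l:q],(350,525),interpolation=cv2.INTER_CUBIC))
    j=(180,230,180,225) if n=="scene" else (205,250,325,375)
    out.append(cv2.resize(im[j[0]:j[1],j[2]:j[3]],None,fx=4,fy=4))
h=np.zeros((525,800,3),np.uint8);h[:,:280]=cv2.resize(out[0],(280,525));h[:,280:560]=cv2.resize(out[2],(280,525))
h[:200,560:740]=out[1];h[300:480,560:760]=out[3];cv2.imwrite("pics/crop1.png",h)
E
```

```text
scene chute [[334.1351623535156, 174.81082153320312], [349.0541076660156, 172.3243408203125], [359.8919372558594, 237.35137939453125], [344.9729919433594, 239.83786010742188]] [array([0.4179, 0.1537]), array([0.4022, 0.1987]), array([0.625 , 0.2438]), array([0.6389, 0.2019])]
mat [array([0.388 , 0.1011]), array([0.3477, 0.216 ]), array([0.635 , 0.2726]), array([0.6695, 0.1675])] [ 72   8 158] 2752.5
top chute [[208.27999877929688, 217.03997802734375], [219.9840087890625, 214.9119873046875], [230.78399658203125, 274.31201171875], [219.07998657226562, 276.44000244140625]] [array([0.6017, 0.2403]), array([0.6093, 0.2019]), array([0.4165, 0.1603]), array([0.409, 0.198])]
mat [array([0.6828, 0.3164]), array([0.6862, 0.0782]), array([0.3348, 0.0703]), array([0.3304, 0.3013])] [ 90   9 113] 7176.0
```

View pics/crop1.png

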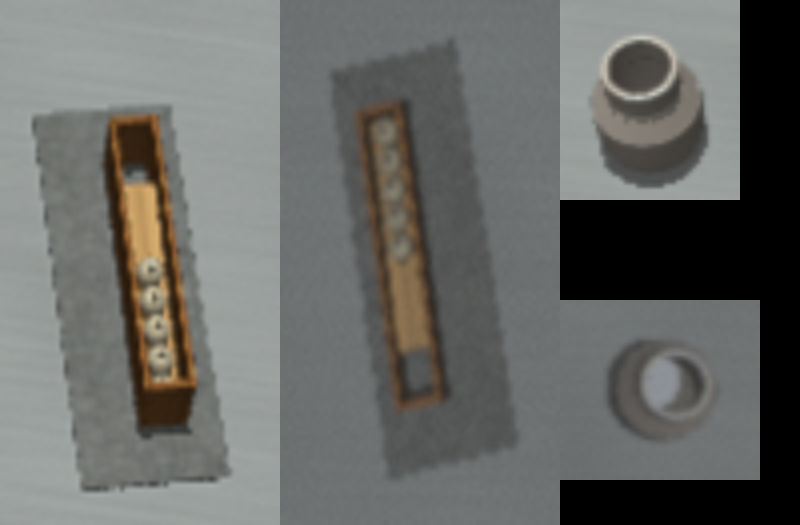

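```bash
cat >> h.py <<'E'
from scipy.spatial.transform import Rotation as Rot
def delta(s,p,R):
    "turn and shift in move units from state s (commanded~measured) to TCP pose p,R"
    R0=Rot.from_quat(s["tcp_rot"]);return (R0.inv()*R).as_rotvec()/(2*np.pi), R0.inv().apply(np.asarray(p)-s["eef_pos"])/.2
def tool(yaw,tilt,flip=0):
    """tool orientation holding chute with yaw (of its +x), outlet tipped down by tilt (rad); tool x = -/+ chute x"""
    C=Rot.from_euler("ZY",[yaw,tilt]);return C,C*Rot.from_euler("x",np.pi)*Rot.from_euler("z",np.pi*flip)
E
python3 - <<'E'
from plant import ctrl
from h import *
S=ctrl.read_camera("scene");T=ctrl.read_camera("top")
s=ctrl.get_state()
print("mat S",np.array([plane(S,310+x/4,150+y/4.773,.004)[:2] for x,y in((33,117),(172,106),(230,473),(82,490))]))
print("mat T",np.array([plane(T,190+(x-280)/4,195+y/5,.004)[:2] for x,y in((332,72),(455,42),(517,443),(388,477))]))
def ell(c,r,n):
    im=c["image"];a,b,l,q=r
    hsv=cv2.cvtColor(im,cv2.COLOR_RGB2HSV)[a:b,l:q];
    print(n,plane(c,*( (199.5,197) if n=="S" else (353.6,226.2)),.095))
ell(S,(180,230,180,225),"S");ell(T,(205,250,325,375),"T")
print("bowl",plane(S,280,278,.045),plane(T,273,167,.045))
print("box",plane(T,424,242,.06), "stand",plane(T,130,265,.1))
# triangulated jar mouth
o1,d1=ray(S,199.5,197);o2,d2=ray(T,353.6,226.2)
t=np.linalg.lstsq(np.c_[d1,-d2],o2-o1,rcond=None)[0];print(o1+t[0]*d1,o2+t[1]*d2)
yaw=np.arctan2(-.042,-.1927)
for fl in(0,1):
    C,R=tool(yaw,0,fl);print(fl,np.degrees(yaw),R.as_matrix())
    print(delta(s,[.5205,.2025,.20],R))
print(Rot.from_quat(s["tcp_rot"]).as_matrix())
E
```

```text
mat S [[0.3886 0.1056]
 [0.3642 0.2153]
 [0.6335 0.2738]
 [0.66   0.1669]]
mat T [[0.6334 0.2695]
 [0.6558 0.1644]
 [0.3849 0.1041]
 [0.3604 0.2117]]
S [ 0.579  -0.2292  0.095 ]
T [ 0.5751 -0.2288  0.095 ]
bowl [0.7771 0.0329 0.045 ] [0.775  0.0306 0.045 ]
box [ 0.5308 -0.4612  0.06  ] stand [0.4415 0.4714 0.1   ]
[ 0.5757 -0.2306  0.0895] [ 0.5756 -0.2298  0.0893]
0 -167.70436966950652 [[-0.9771 -0.213  -0.    ]
 [-0.213   0.9771  0.    ]
 [-0.      0.     -1.    ]]
(array([ 0.    , -0.0002, -0.4836]), array([ 2.7884, -3.5223,  0.2273]))
1 -167.70436966950652 [[ 0.9771  0.213  -0.    ]
 [ 0.213  -0.9771  0.    ]
 [ 0.     -0.     -1.    ]]
(array([-0.0001, -0.    ,  0.0164]), array([ 2.7884, -3.5223,  0.2273]))
[[ 0.9499  0.3125 -0.0001]
 [ 0.3125 -0.9499  0.0008]
 [ 0.0001 -0.0008 -1.    ]]
```

send_rows:
  moves: "0 0 0 1 -1 0 1;0 0 0 1 -1 0 1;0 0 0 1 -1 0 1;0 0 0 1 -1 0 1;0 0 0 1 -1 0 1;0 0 0 1 -1 0 1"
  newtons: 70

```text
time: 1.05
eef_pos: [0.3393, -0.3869, 0.2455]
tcp_rot: [0.987, 0.16, 0.0, 0.0]
contact_force: [-0.0, -0.5, -0.4]
opening: 0.998
finger_force: 0.0
```

send_rows:
  moves: "0 0 0 1 -1 0 1;0 0 0 1 -1 0 1;0 0 0 1 -1 0 1;0 0 0 1 -1 0 1;0 0 0 1 -1 0 1;0 0 0 1 -1 0 1"

```text
time: 1.8
eef_pos: [0.4667, -0.1357, 0.2454]
tcp_rot: [0.987, 0.16, 0.0, 0.0]
contact_force: [-0.2, -0.9, -0.2]
opening: 0.999
finger_force: 0.0
```

send_rows:
  moves: "0 0 0.016 0.5 -1 0 1;0 0 0.016 0.5 -1 0 1;0 0 0.016 0.5 -1 0 1;0 0 0.016 0.5 -1 0 1;0 0 0.016 0.5 -1 0 1;0 0 0.016 0.5 -1 0 1"

```text
time: 2.55
eef_pos: [0.4988, 0.0833, 0.2452]
tcp_rot: [0.994, 0.108, -0.0, 0.0]
contact_force: [-0.5, -0.1, -0.7]
opening: 1.003
finger_force: 0.0
```

```bash
python3 - <<'E'
from plant import ctrl
from h import *
s=ctrl.get_state();print(s["time"],s["eef_pos"],s["qpos"],s["dq"])
C,R=tool(np.radians(-167.7),0,1);print(delta(s,[.5205,.2025,.16],R))
E
```

```text
2.55 [0.4988 0.0833 0.2452] [-0.0351 -0.0925  1.9856 -0.0009  1.2487  1.3204] [-0.0129 -0.005   0.0054  0.0026  0.0005  0.0049]
(array([0.0001, 0.0001, 0.0001]), array([ 0.2339, -0.5595,  0.4255]))
```

send_rows:
  moves: "0 0 0 0.234 -0.56 0.3 1;0 0 0 0.234 -0.56 0.3 1;0 0 0 0.234 -0.56 0.3 1;0 0 0 0.234 -0.56 0.3 1;0 0 0 0.234 -0.56 0.3 1"

```text
time: 3.18
eef_pos: [0.5209, 0.2028, 0.1865]
tcp_rot: [0.994, 0.107, 0.001, 0.0]
contact_force: [0.0, 0.4, 0.1]
opening: 1.0
finger_force: 0.0
```

```bash
python3 - <<'E'
from plant import ctrl
from h import *
s=ctrl.get_state();print(s["time"],s["eef_pos"])
c=ctrl.read_camera("wrist");cv2.imwrite("pics/w1.png",c["image"][:,:,::-1])
print(c["extrinsics"],c["fovy"])
# predicted chute top corners
y=np.radians(-167.7);x=np.array([np.cos(y),np.sin(y)]);n=np.array([-x[1],x[0]])
for a,b in((1,1),(1,-1),(-1,-1),(-1,1)):
    p=np.array([.509,.2])+a*.1*x+b*.019*n;print(proj(c,[*p,.054]))
E
```

```text
3.175 [0.5209 0.2028 0.1865]
[[ 0.2136  0.9356  0.2812  0.5925]
 [-0.9769  0.2045  0.0617  0.2177]
 [ 0.0003 -0.2879  0.9577  0.3132]
 [ 0.      0.      0.      1.    ]] 61.80160965733665
(np.float64(305.60631645749805), np.float64(327.2575858101305))
(np.float64(261.394807595), np.float64(327.24167183590623))
(np.float64(256.15958647145015), np.float64(80.05950967393454))
(np.float64(310.8051691671592), np.float64(80.09536676141427))
```

View pics/w1.png

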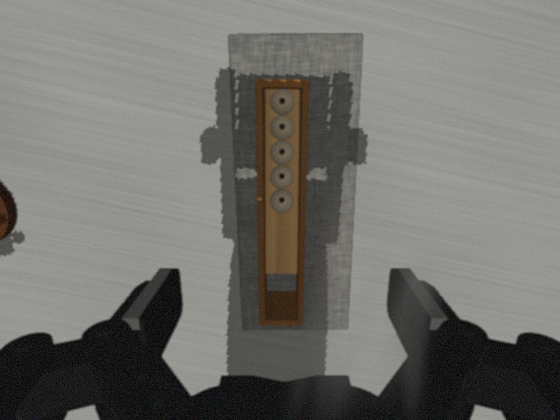

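The chute spans rows 80–324 around column 281, which matches the prediction to about 2 mm, and all five beads sit at its far end.

send_rows:
  moves: "0 0 0 0 -0.006 0.25 1;0 0 0 0 -0.006 0.5 1;0 0 0 0 -0.006 0.65 1;0 0 0 0 -0.006 0.75 1;0 0 0 0 -0.006 0.795 1;0 0 0 0 -0.006 0.795 0.3;0 0 0 0 -0.006 0.795 0;0 0 0 0 -0.006 0.795 -0.3;0 0 0 0 -0.006 0.795 -0.5;0 0 0 0 -0.006 0.795 -0.7;0 0 0 0 -0.006 0.795 -1;0 0 0 0 -0.006 0.795 -1"
  newtons: 50

```text
time: 4.72
eef_pos: [0.5209, 0.206, 0.0279]
tcp_rot: [0.994, 0.108, 0.001, -0.0]
contact_force: [-1.0, -0.2, 6.5]
opening: 0.439
finger_force: 51.1
```

send_rows:
  moves: "0 0 0 0 0 0 -1;0 0 0 0 0 0 -1;0 0 0 0 0 0 -1;0 0 0 0 0 0 -1"

```text
time: 5.22
eef_pos: [0.5209, 0.2059, 0.0279]
tcp_rot: [0.994, 0.108, 0.001, -0.0]
contact_force: [-0.3, 0.9, 5.5]
opening: 0.445
finger_force: 51.1
```

send_rows:
  moves: "0 0 0 0 0 -0.03 -1;0 0 0 0 0 -0.08 -1;0 -0.005 0 0 0 -0.15 -1;0 -0.01 0 0 0 -0.25 -1;0 -0.015 0 0 0 -0.36 -1;0 -0.016 0 0 0 -0.47 -1;0 -0.016 0 0 0 -0.57 -1;0 -0.016 0 0 0 -0.65 -1;0 -0.016 0 0 0 -0.7 -1;0 -0.016 0 0 0 -0.72 -1;0 -0.016 0 0 0 -0.72 -1"

```text
time: 6.6
eef_pos: [0.5195, 0.2056, 0.1701]
tcp_rot: [0.993, 0.108, -0.05, 0.005]
contact_force: [0.5, 0.4, -1.6]
opening: 0.441
finger_force: 50.5
```

```bash
python3 - <<'E'
from plant import ctrl
from h import *
s=ctrl.get_state();print(s["time"],s["eef_pos"],s["contact_force"],s["wrist_torque"])
# TCP in chute frame at grasp
C,_=tool(np.radians(-167.7),0,1);g=C.inv().apply(np.array([.5209,.2059,.0279])-[.509,.2013,.004]);print("grasp",g)
O=np.array([.0785,0,0])
for ps,t,h in((-4,-6,.04),(-18,-6,.04),(-18,-6,.025),(-18,30,.025)):
    C,R=tool(np.radians(180+ps),np.radians(t),1)
    p=np.array([.576,-.2295,.095+h])+C.apply(g-O);print(ps,t,p,delta(s,p,R))
c=ctrl.read_camera("wrist");cv2.imwrite("pics/w2.png",c["image"][:,:,::-1])
E
```

```text
6.6 [0.5195 0.2056 0.1701] [ 0.5202  0.4333 -1.5769] [ 0.0288 -0.0685  0.0605]
grasp [-0.0126 -0.002   0.0239]
-4 -6 [ 0.669  -0.234   0.1492] (array([ 0.0047, -0.0006,  0.0455]), array([0.2651, 2.3078, 0.0778]))
-18 -6 [ 0.6652 -0.2564  0.1492] (array([ 0.0087, -0.0006,  0.0841]), array([0.2224, 2.4128, 0.0821]))
-18 -6 [ 0.6652 -0.2564  0.1342] (array([ 0.0087, -0.0006,  0.0841]), array([0.2299, 2.4128, 0.1568]))
-18 30 [ 0.6403 -0.2483  0.1863] (array([-0.018,  0.097,  0.084]), array([ 0.0915,  2.3465, -0.0906]))
```

View pics/w2.png

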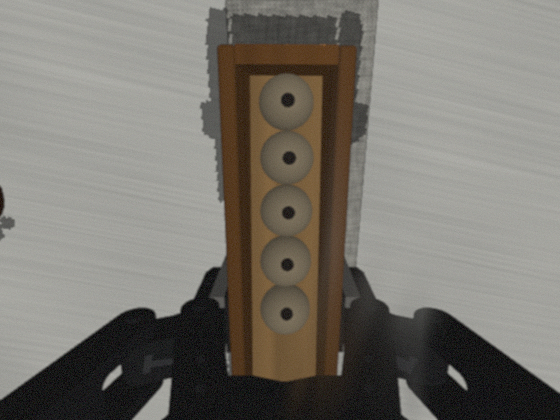

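send_rows:
  moves: "0 0 0 0 0.03 0 -1;0 0 0.005 0.01 0.1 0 -1;0.001 0 0.01 0.02 0.2 0 -1;0.002 0 0.018 0.03 0.32 0 -1;0.003 0 0.026 0.04 0.46 0 -1;0.003 0 0.032 0.05 0.6 0 -1;0.004 0 0.037 0.06 0.74 0 -1;0.004 0 0.04 0.07 0.87 0 -1;0.004 0 0.042 0.08 0.95 0 -1;0.004 0 0.042 0.08 0.99 0 -1;0.004 0 0.042 0.08 1 0 -1"

```text
time: 8.02
eef_pos: [0.5783, 0.0135, 0.1686]
tcp_rot: [0.998, -0.024, -0.05, -0.001]
contact_force: [0.8, 0.4, -2.2]
opening: 0.438
finger_force: 50.5
```

```bash
cat >> h.py <<'E'
G=np.array([-.0126,0,.0239]);OUT=np.array([.0785,0,0]);JM=np.array([.576,-.2295,.095])
def overjar(ps,t,h,dx=0,g=G):
    C,R=tool(np.radians(180+ps),np.radians(t),1);return JM+[0,0,h]+C.apply(g-OUT+[dx,0,0]),R
E
python3 - <<'E'
from plant import ctrl
from h import *
s=ctrl.get_state();print(s["time"],s["eef_pos"],s["opening"])
print(delta(s,*overjar(-18,-6,.04)))
E
```

```text
8.025 [0.5783 0.0135 0.1686] 0.43848657126123236
(array([ 0.0045, -0.0007,  0.0421]), array([0.5035, 1.3362, 0.0482]))
```

send_rows:
  moves: "0 0 0 0.01 0.03 0 -1;0 0 0.005 0.03 0.1 0 -1;0.001 0 0.01 0.07 0.2 0 -1;0.002 0 0.018 0.12 0.32 0 -1;0.003 0 0.026 0.18 0.46 0 -1;0.004 0 0.032 0.24 0.6 0 -1;0.004 0 0.037 0.29 0.74 0 -1;0.004 0 0.04 0.32 0.87 0 -1;0.004 0 0.042 0.34 0.95 0 -1;0.004 0 0.042 0.35 0.99 0 -1;0.004 0 0.042 0.35 1 0 -1"

```text
time: 9.4
eef_pos: [0.6384, -0.1893, 0.1619]
tcp_rot: [0.987, -0.156, -0.05, -0.007]
contact_force: [0.1, 0.7, -1.3]
opening: 0.44
finger_force: 50.4
```

```bash
python3 - <<'E'
from plant import ctrl
from h import *
s=ctrl.get_state();print(s["time"],s["eef_pos"],s["opening"])
print(delta(s,*overjar(-18,-6,.04)))
E
```

```text
9.4 [ 0.6384 -0.1893  0.1619] 0.440221075057999
(array([ 0.0004, -0.0007,  0.0002]), array([0.2359, 0.2875, 0.0408]))
```

send_rows:
  moves: "0 0 0 0.02 0.03 0 -1;0 0 0 0.06 0.08 0.01 -1;0 0 0 0.12 0.15 0.02 -1;0 0 0 0.18 0.22 0.03 -1;0 0 0 0.22 0.27 0.04 -1;0 0 0 0.235 0.285 0.04 -1;0 0 0 0.235 0.287 0.04 -1;0 0 0 0.235 0.287 0.04 -1"

```text
time: 10.4
eef_pos: [0.6644, -0.2577, 0.1496]
tcp_rot: [0.987, -0.155, -0.05, -0.006]
contact_force: [-0.5, -0.6, -0.9]
opening: 0.438
finger_force: 50.5
```

```bash
python3 - <<'E'
from plant import ctrl
from h import *
s=ctrl.get_state();print(s["time"],s["eef_pos"],s["opening"])
print(delta(s,*overjar(-18,-6,.04)))
R=Rot.from_quat(s["tcp_rot"])
C=R*Rot.from_euler("z",np.pi)*Rot.from_euler("x",np.pi)
o=s["eef_pos"]-C.apply(G)
out=[]
for n,r in(("scene",(150,250,150,290)),("top",(180,280,290,410))):
    c=ctrl.read_camera(n);im=c["image"][:,:,::-1].copy();a,b,l,q=r
    k=cv2.resize(im[a:b,l:q],None,fx=3.3,fy=3.3,interpolation=cv2.INTER_CUBIC)
    for x in(.1,-.1):
        for y in(.019,-.019):
            u,v=proj(c,o+C.apply([x,y,.05]));cv2.circle(k,(int((u-l+.5)*3.3),int((v-a+.5)*3.3)),2,(0,0,255),-1)
            print(n,u,v)
    u,v=proj(c,JM);cv2.circle(k,(int((u-l+.5)*3.3),int((v-a+.5)*3.3)),2,(0,255,0),-1)
    out.append(k[:330])
im=np.hstack(out);print(im.shape);cv2.imwrite("pics/j1.png",im[:, :800] if im.shape[1]<=800 else cv2.resize(im,(800,int(330*800/im.shape[1]))))
E
```

```text
10.4 [ 0.6644 -0.2577  0.1496] 0.4378205552950343
(array([ 0.0004, -0.0008,  0.0002]), array([0.0017, 0.0025, 0.0017]))
scene 192.83956575177532 171.36564609577647
scene 204.79962414318894 176.32564267132312
scene 155.42296335698722 231.65153801250537
scene 167.82950025201743 237.2415879595362
top 364.0590105225776 230.48273384267873
top 351.5575052571866 226.28641058082607
top 382.5476157532234 168.63823762262695
top 370.44798080194585 164.69667455276647
(330, 858, 3)
```

View pics/j1.png

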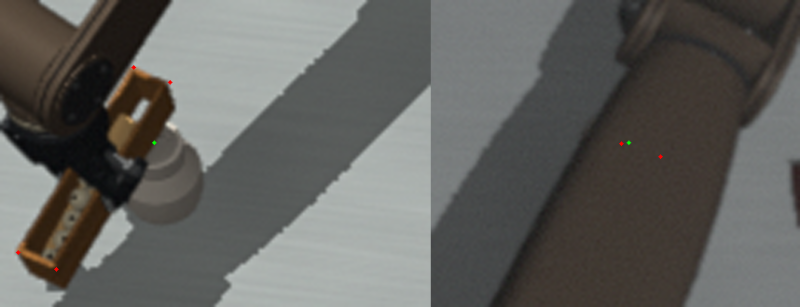

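```bash
python3 - <<'E'
from plant import ctrl
from h import *
s=ctrl.get_state()
for t,h in((-4,.037),(0,.03),(4,.022),(7,.02),(10,.02),(13,.02),(16,.02),(19,.02),(22,.02),(25,.02),(28,.02),(30,.02)):
    a,b=delta(s,*overjar(-18,t,h));print(t,np.r_[a,b].round(3))
E
```

```text
-4 [ 0.     0.005  0.    -0.001  0.003  0.002]
0 [ 0.     0.016  0.    -0.008  0.003  0.005]
4 [ 0.     0.027  0.    -0.017  0.003  0.015]
7 [ 0.     0.035  0.    -0.027  0.003  0.002]
10 [ 0.     0.044  0.    -0.038  0.003 -0.019]
13 [ 0.     0.052  0.    -0.051  0.003 -0.04 ]
16 [ 0.     0.06   0.    -0.066  0.003 -0.06 ]
19 [ 0.     0.069  0.    -0.081  0.003 -0.08 ]
22 [ 0.     0.077  0.    -0.097  0.003 -0.098]
25 [ 0.     0.085  0.    -0.114  0.003 -0.116]
28 [ 0.     0.094  0.    -0.132  0.003 -0.133]
30 [ 0.     0.099  0.    -0.144  0.003 -0.144]
```

send_rows:
  moves: "0 0.005 0 -0.001 0.003 0.002 -1;0 0.016 0 -0.008 0.003 0.005 -1;0 0.027 0 -0.017 0.003 0.015 -1;0 0.035 0 -0.027 0.003 0.002 -1;0 0.044 0 -0.038 0.003 -0.019 -1;0 0.052 0 -0.051 0.003 -0.04 -1;0 0.06 0 -0.066 0.003 -0.06 -1;0 0.069 0 -0.081 0.003 -0.08 -1;0 0.077 0 -0.097 0.003 -0.098 -1;0 0.085 0 -0.114 0.003 -0.116 -1;0 0.094 0 -0.132 0.003 -0.133 -1;0 0.099 0 -0.144 0.003 -0.144 -1"

```text
time: 12.0
eef_pos: [0.6391, -0.2502, 0.1813]
tcp_rot: [0.954, -0.15, 0.255, 0.042]
contact_force: [0.9, 0.0, -1.5]
opening: 0.439
finger_force: 50.6
```

send_rows:
  moves: "0 0 0 0 0 0 -1;0 0 0 0 0 0 -1;0 0 0 0 0 0 -1;0 0 0 0 0 0 -1;0 0 0 0 0 0 -1;0 0 0 0 0 0 -1;0 0 0 0 0 0 -1;0 0 0 0 0 0 -1"

```text
time: 13.0
eef_pos: [0.6398, -0.2507, 0.1811]
tcp_rot: [0.954, -0.15, 0.255, 0.042]
contact_force: [-0.3, -0.0, -0.8]
opening: 0.441
finger_force: 50.6
```

```bash
python3 - <<'E'
from plant import ctrl
from h import *
s=ctrl.get_state();print(s["time"],s["eef_pos"],s["opening"],s["contact_force"],delta(s,*overjar(-18,30,.02)))
c=ctrl.read_camera("scene");w=ctrl.read_camera("wrist")
a=cv2.resize(c["image"][140:270,130:290,::-1],(492,400),interpolation=cv2.INTER_CUBIC)
b=cv2.resize(w["image"][:,:,::-1],(300,225));o=np.zeros((400,800,3),np.uint8);o[:,:492]=a;o[:225,500:]=b
cv2.imwrite("pics/t1.png",o)
E
```

```text
13.0 [ 0.6398 -0.2507  0.1811] 0.4410698272014492 [-0.3151 -0.0233 -0.819 ] (array([0.0003, 0.0002, 0.0004]), array([-0.0005, -0.0022, -0.0014]))
```

View pics/t1.png

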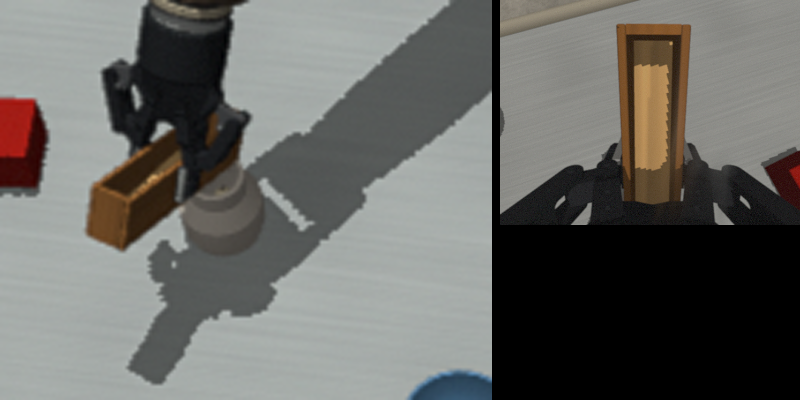

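The visible channel is empty. I'll raise it a little and tip it slightly more to clear any straggler, then look.

send_rows:
  moves: "0 0.015 0 -0.03 0 -0.04 -1;0 0.015 0 -0.03 0 -0.04 -1;0 0 0 0 0 0 -1;0 0 0 0 0 0 -1;0 0 0 -0.06 0 -0.1 -1;0 0 0 -0.11 0 -0.2 -1;0 0 0 -0.11 0 -0.2 -1;0 0 0 -0.11 0 -0.2 -1"

```text
time: 14.1
eef_pos: [0.6028, -0.2387, 0.2046]
tcp_rot: [0.954, -0.15, 0.255, 0.042]
contact_force: [0.9, -0.5, -2.2]
opening: 0.436
finger_force: 50.6
```

```bash
python3 - <<'E'
from plant import ctrl
from h import *
s=ctrl.get_state();print(s["time"],s["eef_pos"],s["opening"],s["contact_force"])
# level at grasp yaw, 
C,R=tool(np.radians(180-18),0,1);print(delta(s,s["eef_pos"]+[.0,0,.02],R))
c=ctrl.read_camera("scene")
cv2.imwrite("pics/t2.png",cv2.resize(c["image"][150:250,140:260,::-1],(720,600),interpolation=cv2.INTER_CUBIC))
E
```

```text
14.1 [ 0.6028 -0.2387  0.2046] 0.43609479264155254 [ 0.8984 -0.4961 -2.1563]
(array([ 0.0004, -0.0832,  0.0003]), array([ 0.0499,  0.0003, -0.0866]))
```

View pics/t2.png

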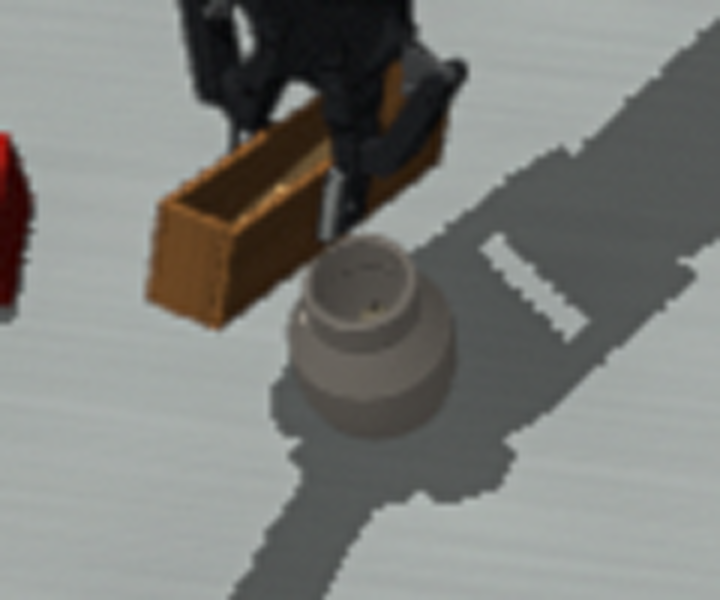

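The jar stands upright with beads inside (about (370,305)), nothing lies on the counter, and the visible channel is empty.

send_rows:
  moves: "0 -0.02 0 0.02 0 -0.05 -1;0 -0.045 0 0.04 0 -0.09 -1;0 -0.07 0 0.05 0 -0.09 -1;0 -0.083 0 0.05 0 -0.09 -1;0 -0.083 0 0.05 0 -0.09 -1"

```text
time: 14.78
eef_pos: [0.6035, -0.2388, 0.2242]
tcp_rot: [0.988, -0.156, 0.0, 0.001]
contact_force: [-0.3, -0.1, -1.3]
opening: 0.44
finger_force: 50.6
```

```bash
cat >> h.py <<'E'
def onmat(h,c=(.510,.192)):
    C,R=tool(np.radians(-167.7),0,1);return np.array([*c,.004+h])+C.apply(G),R
E
python3 - <<'E'
from plant import ctrl
from h import *
s=ctrl.get_state();print(s["time"],s["eef_pos"],s["opening"],delta(s,*onmat(.1)))
E
```

```text
14.775 [ 0.6035 -0.2388  0.2242] 0.44010745124178247 (array([ 0.0004, -0.0001, -0.0839]), array([-1.0533, -1.9388,  0.4756]))
```

send_rows:
  moves: "0 0 -0.005 -0.05 -0.1 0 -1;0 0 -0.015 -0.15 -0.28 0 -1;0 0 -0.025 -0.26 -0.48 0 -1;0 0 -0.035 -0.37 -0.68 0 -1;0 0 -0.04 -0.46 -0.85 0 -1;0 0 -0.042 -0.51 -0.95 0 -1;0 0 -0.042 -0.52 -0.97 0 -1;0 0 -0.042 -0.52 -0.97 0 -1"

```text
time: 15.78
eef_pos: [0.5632, -0.0222, 0.2248]
tcp_rot: [1.0, -0.025, 0.0, 0.002]
contact_force: [-0.6, 0.7, -1.6]
opening: 0.434
finger_force: 50.7
```

```bash
python3 - <<'E'
from plant import ctrl
from h import *
s=ctrl.get_state();print(s["time"],s["eef_pos"],s["opening"],delta(s,*onmat(.1)))
E
```

```text
15.775 [ 0.5632 -0.0222  0.2248] 0.4341960766610271 (array([ 0.0006, -0.    , -0.042 ]), array([-0.2578, -1.0748,  0.4806]))
```

send_rows:
  moves: "0 0 -0.005 -0.02 -0.1 0 -1;0 0 -0.015 -0.06 -0.28 0 -1;0 0 -0.025 -0.11 -0.48 0 -1;0 0 -0.035 -0.17 -0.68 0.05 -1;0 0 -0.04 -0.22 -0.86 0.15 -1;0 0 -0.042 -0.25 -0.96 0.25 -1;0 0 -0.042 -0.258 -1 0.3 -1;0 0 -0.042 -0.258 -1 0.3 -1"

```text
time: 16.77
eef_pos: [0.5211, 0.1802, 0.1633]
tcp_rot: [0.994, 0.107, -0.001, 0.002]
contact_force: [0.0, -0.6, -1.4]
opening: 0.438
finger_force: 50.7
```

```bash
python3 - <<'E'
from plant import ctrl
from h import *
s=ctrl.get_state();print(s["time"],s["eef_pos"],s["opening"],delta(s,*onmat(.03)),delta(s,*onmat(0)))
c=ctrl.read_camera("wrist");cv2.imwrite("pics/w3.png",c["image"][:,:,::-1])
E
```

```text
16.775 [0.5211 0.1802 0.1633] 0.4382127948274355 (array([0.0005, 0.0004, 0.0001]), array([ 0.0229, -0.0708,  0.5269])) (array([0.0005, 0.0004, 0.0001]), array([ 0.0233, -0.0713,  0.6769]))
```

View pics/w3.png

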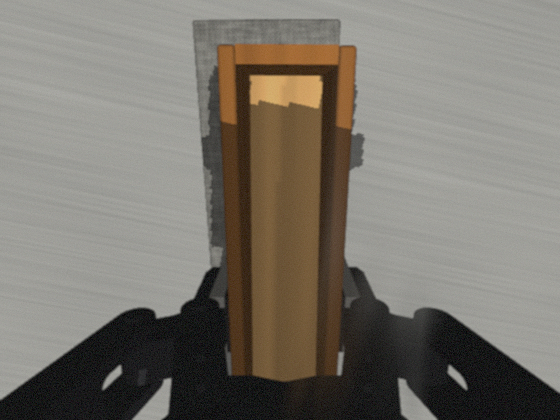

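The chute is empty and hasn't slipped; its pixels match the earlier grasp view. Lowering it now.

send_rows:
  moves: "0 0 0 0.023 -0.071 0.1 -1;0 0 0 0.023 -0.071 0.28 -1;0 0 0 0.023 -0.071 0.45 -1;0 0 0 0.023 -0.071 0.57 -1;0 0 0 0.023 -0.071 0.63 -1;0 0 0 0.023 -0.071 0.66 -1;0 0 0 0.023 -0.071 0.67 -1;0 0 0 0.023 -0.071 0.675 -1;0 0 0 0.023 -0.071 0.675 -1"

```text
time: 17.95
eef_pos: [0.5233, 0.1948, 0.0298]
tcp_rot: [0.994, 0.107, 0.0, 0.001]
contact_force: [0.2, 1.0, -0.9]
opening: 0.437
finger_force: 50.7
```

send_rows:
  moves: "0 0 0 0 0 0 0;0 0 0 0 0 0 0.2;0 0 0 0 0 0 0.5;0 0 0 0 0 0 0.8;0 0 0 0 0 0 1;0 0 0 0 0 0 1;0 0 0 0 0 -0.05 1;0 0 0 0 0 -0.2 1;0 0 0 0 0 -0.4 1;0 0 0 0 0 -0.65 1;0 0 0 0 0 -0.8 1;0 0 0 0 0 -0.8 1"

```text
time: 19.45
eef_pos: [0.5249, 0.1956, 0.1933]
tcp_rot: [0.994, 0.107, 0.004, 0.001]
contact_force: [0.6, 0.2, -0.2]
opening: 0.995
finger_force: 0.0
```

```bash
python3 - <<'E'
from plant import ctrl
from h import *
s=ctrl.get_state();print(s["time"],s["eef_pos"],s["opening"])
c=ctrl.read_camera("wrist");t=ctrl.read_camera("scene")
o=np.zeros((420,800,3),np.uint8);o[:300,:400]=cv2.resize(c["image"][:,:,::-1],(400,300));o[:300,400:]=cv2.resize(t["image"][120:300,140:380,::-1],(400,300))
cv2.imwrite("pics/f.png",o)
E
```

```text
19.45 [0.5249 0.1956 0.1933] 0.9954182975993094
```

View pics/f.png

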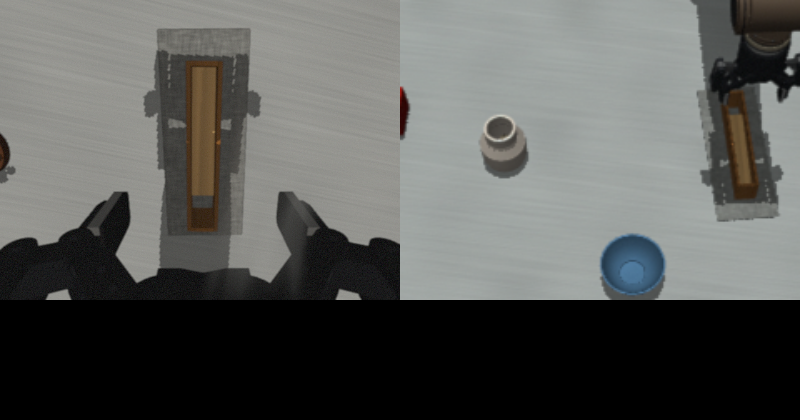

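The chute stands empty and centred on the mat, the jar is in place, and no beads are loose.

```bash
python3 -c "
from plant import ctrl
print(ctrl.sign_off())"
```

```text
the job is handed in; nothing more can be done
None
```

The job is handed in, though no verdict came back: the chute was tipped out over the jar and stands empty on its mat with the gripper clear; the jar has not visibly moved and no beads are loose, but I could not count all five inside it.

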